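Set and clamp the prop leg of a recipe stand

ROBOT

A 7-joint arm with a two-finger parallel gripper is mounted at the origin on the work surface; the furniture and walls round the work are solid. World frame = base frame: x ahead of the robot, y to its left, z up, the work surface at z = 0. Lengths are in mm, angles in rad, forces in N, time in s.
With the tool pointing down it reaches from about 400 to 875 mm from the base axis. Payload 4.4 kg.
Tool frame: the origin (TCP) lies on the centre line of the jaws, within the pads' length; the fingertips stand 11 mm ahead of it and the grasp point (between the pads) lies 8 mm behind it (ctrl.tips_ahead is the distance from the TCP to the fingertips, in mm); z points along the fingers, y is the line along which they close (so a half turn about z gives the same grasp; the last joint's range is limited). The gripper opens to 85 mm and grips with 20 to 120 N. Pads are 22 mm wide; open, the fingers measure 114 mm over their backs; the gripper's body (76 mm by 85 mm) begins 54 mm behind the grasp point. The pads swing forward as they close: fully open they stand 13 mm farther back than shut.
Start: joints at [-1.305, 0.628, 0.038, 1.517, -0.027, 0.996, -0.02], TCP at [211.711, 614.57, 242.313] pointing down, gripper open.
Joint ranges: [-3.06, 3.06], [-0.37, 2.12], [-1.25, 1.32], [0.18, 2.47], [-1.1, 4.24], [0.23, 1.98], [-2.94, 2.94]. Speed limits (rad/s): [2.57, 2.57, 3.14, 3.14, 3.14, 3.14, 3.14].

INTERFACE

Orientations are given as [roll, pitch, yaw] about the fixed x, y, z axes, in that order (R = Rz(yaw) Ry(pitch) Rx(roll)).
In Python, from cell import ctrl, eyes, job gives the robot as it stands. The module is installed in compiled form; this text tells all that it offers.
- The arm moves only by the tool carry_out, never from a script. Its argument "moves" is a list of rows, each an object of numbers: "tx", "ty", "tz": the shift along the tool's x, y, z as a fraction of full scale; "twist": the turn about the tool's z as a fraction of full scale; "fingers": the opening, from 0 (shut) to 1 (fully open). In form: [{"tx": .., "ty": .., "tz": .., "twist": .., "fingers": ..}, ...]. A call has 1 to 12 rows; each row shifts and turns the commanded pose from where the row before left it, along the tool's axes as they then stand; what a row does not reach is not made up. Full scale, the value 1, is 0.3 m for a shift and pi rad for a turn. A row lasts 1/8 s, in which the tool goes at most 62.5 mm and 10.7 degrees, less where a joint would pass 70% of its speed; a pose out of reach is approached as far as the arm can. A call with a number of a shift or a turn outside -1 to 1 is refused whole. A call with a gripper value outside its range is refused whole. The fingers move at their own pace and stop on an object; the grip force is fixed at half the most. Time passes only in rows, so rows that do not move let the fingers close. It gives the time, the measured TCP pose, the force, the opening and the grip force at its end, in the units of the state.
- ctrl.read_state(): the state, without advancing time (a new reading comes with each control period).
- eyes.get_image(name): name is "side" or "top"; returns a dict with "color" (420x560x3 uint8, blue, green, red), "fovy" (degrees; the focal length in pixels is half the picture's height over the tangent of half this angle, whatever the lens; pixels are square), "cx", "cy" (the principal point, pixels), "k1" (the pictures are not rectified: a ray, as slopes to the right and down, at radius r is drawn at 1 + k1 r^2 times it, then the intrinsics apply), "world_from_camera" (4x4, takes a point from camera to world coordinates). Camera axes: x right, y up, looking along -z (the intrinsics and any distortion apply to the point x, -y, -z); pixel columns grow to the right and rows downward; lengths in mm; the calibration is good to about 2 mm. A picture is of the moment at which its call begins. There is no depth.
- job.finish_job(): hands the job in; it is judged then, once.
The state is a dict: "clock": time; "qpos": joint angles; "qd": joint speeds; "tau": joint torques, N m; "eef_pos": TCP position; "tool_rot": TCP orientation; "force": force on the tool from outside, world axes, zero at the start; "torque": the same for the moment, N m; "width": finger opening in mm; "gripper_force": force on a finger pad.
Only numpy, scipy, OpenCV 4.12 (cv2) and the standard library are available. Lean on these libraries where they do the work, as an engineer would, in place of code of your own. Each camera call takes 0.05 s, during which the arm holds its last target. There are 200 camera calls.

TASK

Slide the sprung prop leg of the recipe stand out until its pointer lines up with the blade of the brass mark clip, the cam lever still open. Holding the leg at that mark, squeeze the cam lever fully closed against the thumb rest, and finish still holding: keep thumb rest and lever pinched between the fingers with the pointer on the mark, and do not let go. The lever must not be closed away from the mark, and the other things on the worktop stay where they are.

Things in the scene. Friction and masses are not known exactly. Their poses are not given: they have to be found in the camera images.
- stand: Recipe-book stand lying on its face, fixed: wooden panel 240 mm long (own x -140 to +100), 160 wide, 12 thick; at the -x end a ledge 26 mm high with two brass pins (to z 36). Origin on the worktop under the metal channel along its middle. Own +x: the way the prop leg slides OUT (from ledge to rubber foot). Own +y: the side with scale, pointer and mark clip. Yaw varies.
- prop_leg (a joint): How far the prop leg is slid out along the stand's +x, m: 0 fully in (start), 0.13 fully out. A spring always draws it back in (1.5 N at 0, 4.5 N at 0.12, light friction), so it returns when not held; closing the cam lever does not relieve the spring. The leg cannot move sideways or be lifted.
- cross_plate (a point): Middle of the near (-x) face of the upright steel cross plate on the leg, 17 mm ahead (+x) of pinch_point, 51 mm above the worktop; moves with the leg. The plate is 92 mm wide in y (-46 to +46), 6 mm thick, from 28 to 74 mm above the worktop. Fingers standing astride tab and rest, behind the plate, push the leg out against it.
- pinch_point (a point): Point on the leg 62 mm above the worktop, midway between the outer faces of thumb rest and lever tab when the lever is closed; moves with the leg. Axes as the stand's. Below it the base plate's top is 28 mm above the worktop, the cam plate and its disc up to 36 mm: keep fingertips above 37 mm.
- thumb_rest (a point): Upright steel plate fixed to the leg: 28 mm long in x (-16 to +12 mm from pinch_point), 8 mm thick, 28 to 82 mm above the worktop; its outer face lies 15 mm to the -y side of pinch_point. This point: mid-length on that outer face, 62 mm above the worktop.
- cam_lever (a joint): How far the cam lever is slid towards the thumb rest, m: 0 open (starts between 0 and 0.002), 0.014 fully closed, against a stop. It slides along the stand's -y, across the leg, with about 4 N of friction, and stays where it is left. It is carried by the leg.
- lever_tab (a point): Upright dark tab of the cam lever, facing the thumb rest: 28 mm long in x (-16 to +12 from pinch_point), 8 thick, 30 to 82 mm above the worktop. Outer face 29 mm to +y of pinch_point when open, 15 mm when closed; tab and rest then measure 30 mm over their outer faces (44 open). Squeezing them together closes the lever. This point: mid-length on the outer face, 62 mm above the worktop.
- leg_pointer (a point): Tip of the thin pointer that sticks out from the leg's base plate to the +y side: 35 mm ahead (+x) of pinch_point, 59 mm to +y, 25 mm above the worktop; moves with the leg.
- mark_clip: Length mark: brass clip fixed on the +y edge of the panel, 14 mm long in x, 20 wide, with a thin upright blade (2 mm, across the panel) to 28 mm above the worktop. Origin in mid-clip on the panel's top, in the blade's plane; axes as the stand's. The leg is at the mark when leg_pointer has the same x along the stand as the blade: 50 to 110 mm further out than at the start.
- candle: plain tan jar candle, 67 mm across, 64 mm high; bystander, loose; origin at its underside
- coaster: flat hexagonal stone coaster, 87x99x10 mm; bystander, loose; origin at its underside
- loose_garlic: garlic bulb lying alone on the worktop, 56 mm; bystander, loose; origin at its underside
- spice_jar: spice jar, 47 mm across, 98 mm high; bystander, loose; origin at its underside
- loose_onion: onion lying alone on the worktop, 60x62x67 mm; bystander, loose; origin at its underside
- loose_apple: apple lying alone on the worktop, 70 mm; bystander, loose; origin at its underside

How it is judged:
By the outcome, as a careful person would: the job done as asked, in the order asked, and still so for the second after the job is handed in, while the arm keeps its last pose, push and grip.
It also fails if it takes over 32 s, if anything falls off the work surface, if the arm or the gripper's body presses on something with over 40 N, if the wrist force passes 120 N, or if a joint passes its speed limit or range.

## Working session

There is one attempt and no reset: what is moved stays moved. The work goes in short steps, Python scripts to look and compute and a tool call to move; the robot and the scene stay as the last step left them, time stands still between calls to the robot, and variables do not carry over. Pictures are saved under pics/ and viewed, at most 10 in all, crops included, and the job is handed in when it is done.

Besides the shell and the picture viewer there is one more tool, called after "Request:" as a command line: name --argument value ..., lists and objects as JSON in quotes. carry_out: Moves the arm, as the interface text tells. Its arguments: {"type":"object","properties":{"moves":{"type":"array","items":{"type":"object","properties":{"tx":{"type":"number","minimum":-1,"maximum":1},"ty":{"type":"number","minimum":-1,"maximum":1},"tz":{"type":"number","minimum":-1,"maximum":1},"twist":{"type":"number","minimum":-1,"maximum":1},"fingers":{"type":"number"}}}}},"required":["moves"]}

```bash
mkdir -p pics
cat > h.py <<'E'
import numpy as np, cv2
from cell import ctrl, eyes, job
def K(im):
    f=im["color"].shape[0]/2/np.tan(np.radians(im["fovy"])/2); return f
def ray(im,u,v):
    f=K(im); d=np.array([(u-im["cx"])/f,(v-im["cy"])/f]); s=d.copy()
    for _ in range(20): s=d/(1+im["k1"]*(s@s))
    T=np.array(im["world_from_camera"]); return T[:3,3], T[:3,:3]@np.array([s[0],-s[1],-1])
def onz(im,u,v,z):
    o,d=ray(im,u,v); return o+d*(z-o[2])/d[2]
def proj(im,p):
    T=np.array(im["world_from_camera"]); c=T[:3,:3].T@(np.array(p)-T[:3,3])
    s=np.array([c[0],-c[1]])/-c[2]; s=s*(1+im["k1"]*(s@s)); return s*K(im)+[im["cx"],im["cy"]]
E
python3 - <<'E'
from h import *
for n in("top","side"):
    im=eyes.get_image(n); cv2.imwrite(f"pics/{n}0.png",im["color"]); print(n,im["fovy"],im["cx"],im["cy"],im["k1"],np.round(im["world_from_camera"],3).tolist())
s=ctrl.read_state(); print(s,ctrl.tips_ahead)
E
```

```text
top 52.56856446065712 277.2096440698707 213.82270641837133 0.046288257685112126 [[-0.273, 0.911, -0.309, 155.549], [-0.962, -0.261, 0.082, 178.766], [-0.006, 0.32, 0.948, 1364.086], [0.0, 0.0, 0.0, 1.0]]
side 55.63026441922308 279.5807707314021 209.4154916297083 -0.10273000265585251 [[0.83, 0.192, -0.523, -44.608], [-0.557, 0.321, -0.766, -832.751], [0.021, 0.927, 0.374, 517.958], [0.0, 0.0, 0.0, 1.0]]
{'clock': 0.1, 'qpos': array([-1.30482865,  0.62921499,  0.03847431,  1.51826811, -0.02700918,
        0.99629973, -0.01999933]), 'qd': array([-1.45478870e-03, -1.33069309e-03, -3.37546441e-04, -3.51684437e-03,
        1.50159213e-03, -1.86939405e-04,  7.99813212e-05]), 'tau': array([ 2.12778956e-03, -5.64534009e+01,  1.22989174e+00, -1.93973207e+01,
        1.11757513e-02,  5.51772522e-03,  6.80051855e-06]), 'eef_pos': array([211.52397311, 614.05134066, 241.5065775 ]), 'tool_rot': array([-3.13992138e+00,  2.43933963e-05,  2.80979677e+00]), 'force': array([ 0.45142896, -0.2070049 , -0.24786764]), 'torque': array([ 0.01225117, -0.04694714, -0.01019765]), 'gripper_force': 0.0, 'width': 85.07011163095542} 11.0
```

View pics/top0.png

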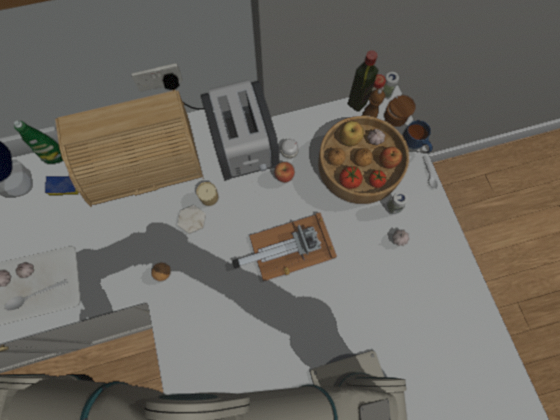

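View pics/side0.png

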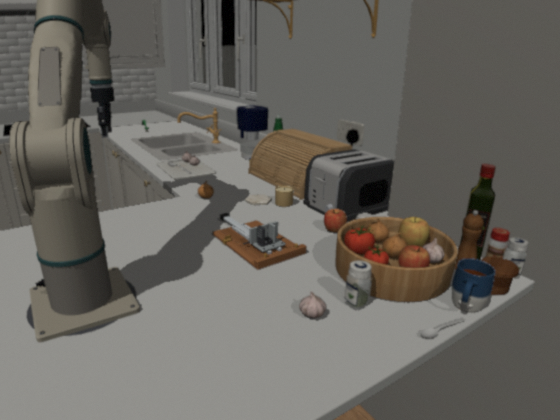

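The top view shows the stand's panel around (290,247), with its foot at (236,263) pointing roughly to world +y. A brass spot near (287,271) is probably the clip. I'll enlarge both views.

Run:
```python
import cv2,numpy as np
a=cv2.imread("pics/top0.png")[205:290,225:345]; b=cv2.imread("pics/side0.png")[200:270,205:315]
a=cv2.resize(a,None,fx=6,fy=6,interpolation=3)[:, :720]; cv2.imwrite("pics/a.png",a)
cv2.imwrite("pics/b.png",cv2.resize(b,None,fx=7,fy=7,interpolation=3))
```

```text
(no output)
```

View pics/a.png

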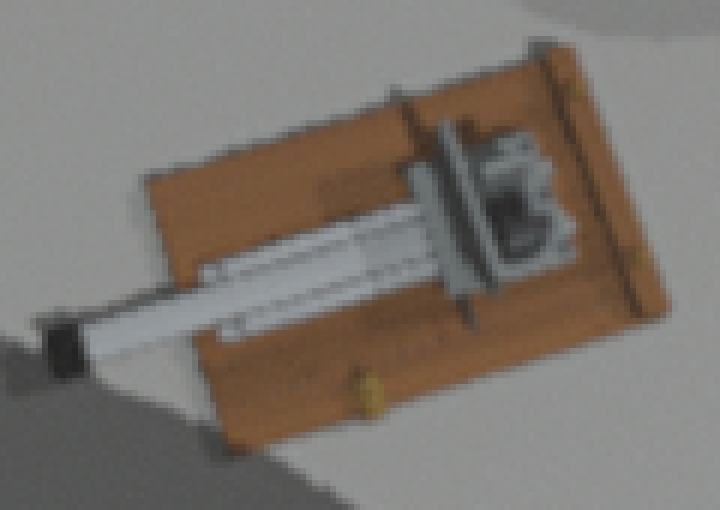

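View pics/b.png

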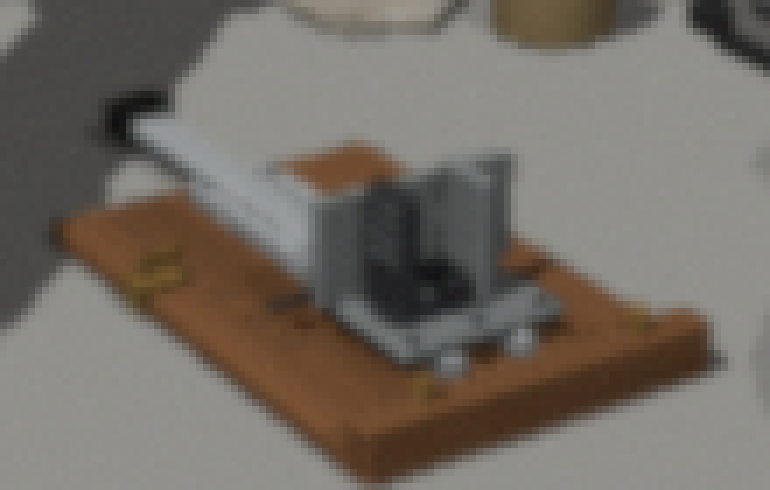

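The crops show the panel corners and ledge. The brass clip is at about crop (369,395) in top and (155,275) in side. The foot is to the left and the leg fully in. Next I'll fit the stand pose.

```bash
cat >> h.py <<'E'
def fit(L,W):
    L=np.array(L)[:,:2];W=np.array(W)[:,:2];l=L-L.mean(0);w=W-W.mean(0)
    a=np.arctan2((l[:,0]*w[:,1]-l[:,1]*w[:,0]).sum(),(l*w).sum())
    R=np.array([[np.cos(a),-np.sin(a)],[np.sin(a),np.cos(a)]]);t=W.mean(0)-R@L.mean(0)
    return a,R,t,np.linalg.norm(L@R.T+t-W,axis=1)
E
python3 - <<'E'
from h import *
T=eyes.get_image("top");S=eyes.get_image("side")
ta=lambda x,y:(x/6+225-.4,y/6+205-.4); sb=lambda x,y:(x/7+205-.4,y/7+200-.4)
L=[(100,-80),(100,80),(-140,80),(-140,-80)]
W=[onz(T,*ta(150,181),12),onz(T,*ta(230,450),12),onz(T,*ta(668,314),26),onz(T,*ta(574,47),26)]
a,R,t,r=fit(L,W); print("top",a,t,r)
Ls=[(100,80),(-140,80),(-140,-80)]
Ws=[onz(S,*sb(62,228),12),onz(S,*sb(368,430),26),onz(S,*sb(706,318),26)]
a2,R2,t2,r2=fit(Ls,Ws); print("side",a2,t2,r2)
hs=cv2.cvtColor(T["color"],cv2.COLOR_BGR2HSV)
def loc(p): return (R.T@(np.array(p)[:2]-t)).round(1)
# brass mask
for n,im,(x0,y0,x1,y1) in(("top",T,(278,262,294,278)),("side",S,(218,230,236,246))):
    c=im["color"][y0:y1,x0:x1]; h=cv2.cvtColor(c,cv2.COLOR_BGR2HSV); print(n); print(h[...,0])
    m=(h[...,0]>17)&(h[...,0]<35)&(h[...,1]>90); v,u=np.nonzero(m); print(u.min()+x0,u.max()+x0,v.min()+y0,v.max()+y0,len(u))
    p=onz(im,u.mean()+x0,v.mean()+y0,15); Rr,tt=((R,t) if n=="top" else (R2,t2)); print(p,(Rr.T@(p[:2]-tt)))
print("ptr?",[loc(onz(T,*ta(x,y),25)) for x,y in((470,322),(400,95))])
print("plate top ends",[loc(onz(T,*ta(x,y),74)) for x,y in((446,122),(488,290))])
print("foot",loc(onz(T,*ta(65,348),25)))
E
```

```text
top 1.5897607562303844 [476.00507596  65.9869067 ] [3.52989545 3.15495826 2.38806727 2.9762439 ]
side 1.60744886726472 [477.6291456   59.59564282] [2.21252737 1.192518   2.55315772]
top
[[ 14  14  13  14  14  13  15  14  14  13  14  13  13  13  13  14]
 [ 14  13  13  13  14  13  13  13  13  13  13  13  13  14  13  13]
 [ 14  14  13  14  14  13  13  13  12  13  14  14  14  14  13  13]
 [ 14  13  13  14  13  13  13  12  13  14  12  13  14  12  13  13]
 [ 14  14  13  14  13  13  13  13  14  14  13  13  12  14  13  14]
 [ 14  13  13  13  14  14  13  16  18  16  15  13  14  14  14  14]
 [ 14  13  13  13  14  16  18  20  20  19  16  14  14  14  14  13]
 [ 13  13  14  13  14  15  19  20  21  20  19  15  13  14  14  14]
 [ 13  13  14  13  14  14  16  19  19  20  19  15  14  13  14  13]
 [ 14  14  14  13  13  14  15  19  20  20  19  16  13  12  13  12]
 [ 13  14  13  14  13  13  14  18  20  19  19  19  13  11  13  23]
 [ 14  13  14  13  13  13  14  18  19  19  19  18  17  15  75  60]
 [ 14  13  13  13  13  12  10  17  18  18  17  22  60  60  60  60]
 [ 13  13  12  12  12  10  30  21  18  19  
[... 681 characters left out ...]
18 17 16 14 13 13 13 13]
 [11 12 13 13 13 14 16 17 18 18 18 18 16 15 13 14 13 13]
 [13 13 12 13 14 16 17 18 19 18 18 18 18 16 14 12 13 13]
 [21 15 14 14 16 17 18 18 18 18 18 17 16 15 13 13 13 12]
 [25 19 15 14 17 18 19 18 17 16 15 14 13 13 13 13 13 13]
 [24 20 21 18 17 17 17 16 14 14 13 13 13 13 13 13 13 13]
 [24 30 30 21 20 17 18 17 14 13 13 13 13 13 14 12 13 13]
 [30 24 30 20 17 20 18 17 14 13 13 13 13 13 13 13 13 13]
 [30 24 23 30 20 26 18 18 14 12 13 13 13 13 13 13 13 13]]
223 230 236 243 23
[404.53798912  87.8277151   15.        ] [30.89148758 72.00752083]
ptr? [array([-39.7,  51.7]), array([-42.4, -80.7])]
plate top ends [array([-55.2, -44.7]), array([-48. ,  48.2])]
foot [171.1   1.9]
```

Stand fit: origin ≈ (476,64), yaw ≈ 1.595, pinch ≈ stand x −70, so about (478,−6). The pointer has about 60 mm to travel. First I'll twist so the jaws close across the leg.

Request:
carry_out --moves '[{"twist": 0.0483, "fingers": 0.85}, {"twist": 0.0483, "fingers": 0.85}, {"twist": 0.0483, "fingers": 0.85}, {"twist": 0.0483, "fingers": 0.85}, {"twist": 0.0483, "fingers": 0.85}, {"twist": 0.0483, "fingers": 0.85}, {"twist": 0.0483, "fingers": 0.85}, {"twist": 0.0483, "fingers": 0.85}]'

```text
validation failed for argument at $.mo...
```

Request:
carry_out --moves '[{"tx": 0, "ty": 0, "tz": 0, "twist": 0.048, "fingers": 0.85}, {"tx": 0, "ty": 0, "tz": 0, "twist": 0.048, "fingers": 0.85}, {"tx": 0, "ty": 0, "tz": 0, "twist": 0.048, "fingers": 0.85}, {"tx": 0, "ty": 0, "tz": 0, "twist": 0.048, "fingers": 0.85}]'

```text
clock: 0.7
eef_pos: [211.6, 614.4, 242.1]
tool_rot: [-3.141, 0.0, 2.202]
force: [-0.6, 0.7, -0.3]
width: 72.7
gripper_force: 0.0
```

Request:
carry_out --moves '[{"tx": 0, "ty": 0, "tz": 0, "twist": 0.048, "fingers": 0.85}, {"tx": 0, "ty": 0, "tz": 0, "twist": 0.048, "fingers": 0.85}, {"tx": 0, "ty": 0, "tz": 0, "twist": 0.048, "fingers": 0.85}, {"tx": 0, "ty": 0, "tz": 0, "twist": 0.048, "fingers": 0.85}, {"tx": -0.15, "ty": 0.059, "tz": 0, "twist": 0, "fingers": 0.85}, {"tx": -0.15, "ty": 0.059, "tz": 0, "twist": 0, "fingers": 0.85}, {"tx": -0.15, "ty": 0.059, "tz": 0, "twist": 0, "fingers": 0.85}, {"tx": -0.15, "ty": 0.059, "tz": 0, "twist": 0, "fingers": 0.85}, {"tx": -0.15, "ty": 0.059, "tz": 0, "twist": 0, "fingers": 0.85}, {"tx": -0.15, "ty": 0.059, "tz": 0, "twist": 0, "fingers": 0.85}, {"tx": -0.15, "ty": 0.059, "tz": 0, "twist": 0, "fingers": 0.85}, {"tx": 0, "ty": 0, "tz": 0, "twist": 0, "fingers": 0.85}]'

```text
clock: 2.2
eef_pos: [347.3, 300.0, 242.6]
tool_rot: [3.141, 0.001, 1.596]
force: [-1.4, -1.0, -0.1]
width: 72.5
gripper_force: 0.0
```

Request:
carry_out --moves '[{"tx": -0.148, "ty": 0.0586, "tz": 0, "twist": 0, "fingers": 0.85}, {"tx": -0.148, "ty": 0.0586, "tz": 0, "twist": 0, "fingers": 0.85}, {"tx": -0.148, "ty": 0.0586, "tz": 0, "twist": 0, "fingers": 0.85}, {"tx": -0.148, "ty": 0.0586, "tz": 0, "twist": 0, "fingers": 0.85}, {"tx": -0.148, "ty": 0.0586, "tz": 0.06, "twist": 0, "fingers": 0.85}, {"tx": -0.148, "ty": 0.0586, "tz": 0.08, "twist": 0, "fingers": 0.85}, {"tx": -0.148, "ty": 0.0586, "tz": 0.1, "twist": 0, "fingers": 0.85}, {"tx": 0, "ty": 0, "tz": 0.05, "twist": 0, "fingers": 0.85}, {"tx": 0, "ty": 0, "tz": 0, "twist": 0, "fingers": 0.85}]'

```text
clock: 3.32
eef_pos: [478.4, -2.4, 154.2]
tool_rot: [-3.139, -0.0, 1.603]
force: [0.4, 0.2, 0.5]
width: 72.7
gripper_force: 0.0
```

Run:
```python
from h import *
T=eyes.get_image("top");S=eyes.get_image("side")
cv2.imwrite("pics/c0.png",T["color"]);cv2.imwrite("pics/d0.png",S["color"])
a=cv2.resize(T["color"][205:290,225:345],(720,510),interpolation=3);b=cv2.resize(S["color"][170:270,205:315],None,fx=5,fy=5,interpolation=3)
c=np.zeros((600,800,3),np.uint8); a=cv2.resize(a,(400,283)); c[:283,:400]=a; c[:400-0,400:]=cv2.resize(b,(400,400*500//550))[:400] if False else 0
bb=cv2.resize(b,(400,364)); c[:364,400:]=bb; cv2.imwrite("pics/e.png",c[:370])
print(ctrl.read_state()["eef_pos"])
```

```text
[479.16281849  -1.72654311 155.49051767]
```

View pics/e.png

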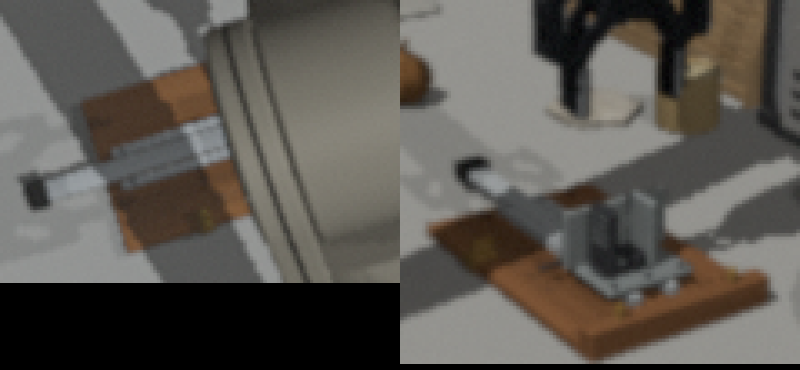

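The side view shows the leg's plate and tab standing clear below the fingers. The arm hides the leg in the top view, so I'll triangulate the parts in the side view to set the lateral centre.

Run:
```python
from h import *
T=eyes.get_image("top");S=eyes.get_image("side")
sb=lambda x,y:(x/7+205-.4,y/7+200-.4);ta=lambda x,y:(x/6+225-.4,y/6+205-.4)
for p,z in(((315,195),74),((510,155),74),((368,182),82),((410,178),82),((460,170),82),((495,158),82),((270,303),25),((310,293),25)): print("side",p,z,onz(S,*sb(*p),z).round(1))
for p,z in(((443,120),74),((490,292),74),((470,322),25),((505,150),82),((500,215),82),((65,348),25)): print("top",p,z,onz(T,*ta(*p),z).round(1))
# expected layout, both yaw 1.6 origin(477,63), pinch x=-70
a=1.6;R=np.array([[np.cos(a),-np.sin(a)],[np.sin(a),np.cos(a)]]);t=np.array([477,63])
for nm,l,z in(("plateL",(-53,46),74),("plateR",(-53,-46),74),("tabL",(-86,29),82),("tabfar",(-58,29),82),("restR",(-86,-15),82),("restfar",(-58,-15),82),("ptr",(-35,59),25),("clip",(26,70),28)):
    w=np.r_[R@np.array(l)+t,z]; u=proj(S,w); v=proj(T,w); print(nm,w.round(1),"b",((u-[204.6,199.6])*7).round(),"a",((v-[224.6,204.6])*6).round())
```

```text
side (315, 195) 74 [436.3  10.8  74. ]
side (510, 155) 74 [521.2   3.9  74. ]
side (368, 182) 82 [450.7  -4.5  82. ]
side (410, 178) 82 [466.3  -9.6  82. ]
side (460, 170) 82 [486.6 -13.2  82. ]
side (495, 158) 82 [504.4 -10.6  82. ]
side (270, 303) 25 [423.8  25.   25. ]
side (310, 293) 25 [441.5  24.5  25. ]
top (443, 120) 74 [523.2  12.9  74. ]
top (490, 292) 74 [427.4  16.4  74. ]
top (470, 322) 25 [425.   25.3  25. ]
top (505, 150) 82 [496.3 -12.5  82. ]
top (500, 215) 82 [4.634e+02 4.000e-01 8.200e+01]
top (65, 348) 25 [470.9 237.   25. ]
plateL [432.6   8.7  74. ] b [309. 199.] a [501. 279.]
plateR [524.5  11.4  74. ] b [507. 147.] a [445. 117.]
tabL [450.5 -23.8  82. ] b [394. 200.] a [552. 226.]
tabfar [449.7   4.2  82. ] b [354. 175.] a [501. 242.]
restR [494.5 -22.5  82. ] b [491. 174.] a [524. 148.]
restfar [493.7   5.5  82. ] b [449. 149.] a [474. 164.]
ptr [419.   26.3  25. ] b [258. 305.] a [472. 333.]
clip [406.3  86.9  28. ] b [157. 247.] a [369. 386.]
```

Run:
```python
import cv2
S=cv2.imread("pics/d0.png")[215:262,210:292]
cv2.imwrite("pics/f.png",cv2.resize(S,None,fx=9,fy=9,interpolation=2))
```

```text
(no output)
```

View pics/f.png

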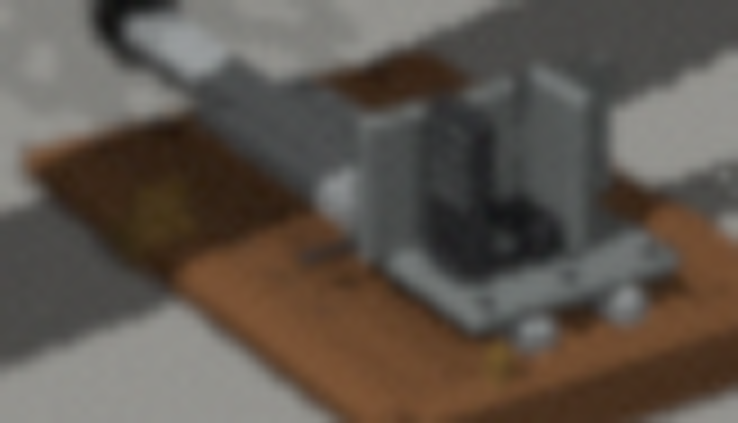

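The view agrees with the predicted layout to within about 3 mm: pinch at about (479,−8), plate near face at y≈9. I'll descend astride the tab and rest, a little to the lever side.

Request:
carry_out --moves '[{"tx": -0.027, "ty": -0.013, "tz": 0, "twist": 0, "fingers": 0.85}, {"tx": 0, "ty": 0, "tz": 0.06, "twist": 0, "fingers": 0.85}, {"tx": 0, "ty": 0, "tz": 0.06, "twist": 0, "fingers": 0.85}, {"tx": 0, "ty": 0, "tz": 0.06, "twist": 0, "fingers": 0.85}, {"tx": 0, "ty": 0, "tz": 0.06, "twist": 0, "fingers": 0.85}, {"tx": 0, "ty": 0, "tz": 0.05, "twist": 0, "fingers": 0.85}, {"tx": 0, "ty": 0, "tz": 0.03, "twist": 0, "fingers": 0.85}, {"tx": 0, "ty": 0, "tz": 0, "twist": 0, "fingers": 0.85}]'

```text
clock: 4.53
eef_pos: [475.0, -11.2, 59.0]
tool_rot: [-3.141, -0.0, 1.603]
force: [-0.4, -0.3, 0.2]
width: 72.6
gripper_force: 0.0
```

Request:
carry_out --moves '[{"tx": 0.02, "ty": 0, "tz": 0, "twist": 0, "fingers": 0.85}, {"tx": 0.02, "ty": 0, "tz": 0, "twist": 0, "fingers": 0.85}, {"tx": 0.02, "ty": 0, "tz": 0, "twist": 0, "fingers": 0.85}, {"tx": 0.02, "ty": 0, "tz": 0, "twist": 0, "fingers": 0.85}, {"tx": 0.02, "ty": 0, "tz": 0, "twist": 0, "fingers": 0.85}, {"tx": 0.02, "ty": 0, "tz": 0, "twist": 0, "fingers": 0.85}, {"tx": 0.02, "ty": 0, "tz": 0, "twist": 0, "fingers": 0.85}, {"tx": 0.02, "ty": 0, "tz": 0, "twist": 0, "fingers": 0.85}, {"tx": 0.02, "ty": 0, "tz": 0, "twist": 0, "fingers": 0.85}, {"tx": 0.02, "ty": 0, "tz": 0, "twist": 0, "fingers": 0.85}, {"tx": 0, "ty": 0, "tz": 0, "twist": 0, "fingers": 0.85}]'

```text
clock: 5.9
eef_pos: [473.3, 49.7, 59.2]
tool_rot: [-3.141, -0.0, 1.604]
force: [-0.1, -1.7, 1.4]
width: 72.7
gripper_force: 1.3
```

Run:
```python
from h import *
T=eyes.get_image("top");S=eyes.get_image("side")
cv2.imwrite("pics/g0.png",S["color"]);cv2.imwrite("pics/gt.png",T["color"])
b=cv2.resize(S["color"][205:262,210:290],None,fx=10,fy=10,interpolation=2); cv2.imwrite("pics/g.png",b)
s=ctrl.read_state();print(s["eef_pos"],s["force"])
```

```text
[473.30225033  49.01657764  59.25387121] [ 0.72367783 -3.61962498  1.60227395]
```

View pics/g.png

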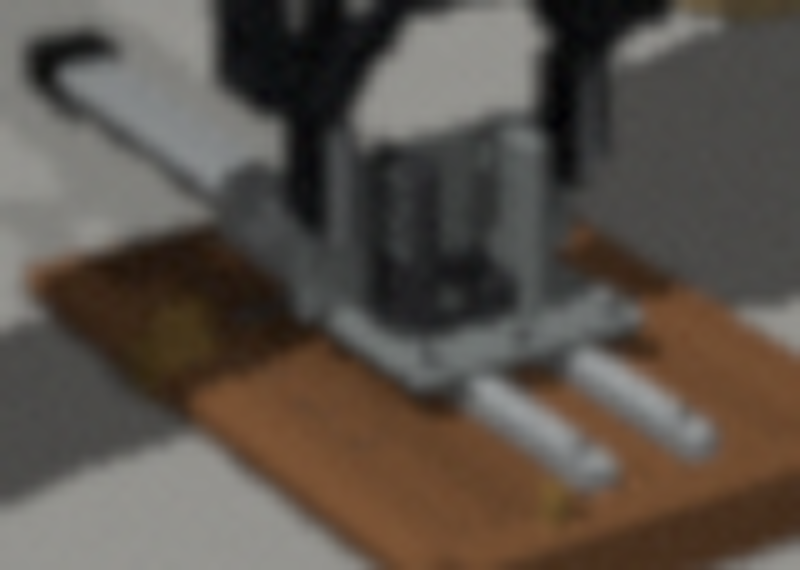

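The leg has moved out with the fingers. The pointer is in shadow near (240–290,310) and the clip is at (180,340). I'll stretch the contrast there.

Run:
```python
from h import *
ims=[eyes.get_image("side") for _ in range(8)]
S=ims[0]; m=np.mean([i["color"].astype(float) for i in ims],0)
np.save("m1.npy",m)
c=np.clip((m[225:247,220:248]-5)*4,0,255).astype(np.uint8)
cv2.imwrite("pics/k.png",cv2.resize(c,None,fx=26,fy=26,interpolation=2))
print(m[232:242,222:248].sum(2).astype(int))
s=ctrl.read_state();print(s["eef_pos"],s["force"])
a=1.597;d=np.array([np.cos(a),np.sin(a)])
for k in(0,1):
  w=np.r_[np.array([424.,25])+d*(50+10*k),25]; print(proj(S,w))
for z in(12,28): print("clip",proj(S,[404,87,z]))
```

```text
[[ 83  85  84  88  88  82  76  76  74  77  82  79  81  90 114 141 161 188
  218 209 210 204 197 185 149  97]
 [ 94  96 101 103 100  90  84  79  78  77  75  70  74  77  85 104 128 173
  224 225 219 213 203 188 151 101]
 [113 111 110 111 111 105 101  97  86  81  76  73  72  73  77  83 104 164
  237 237 226 224 219 203 159 100]
 [117 115 115 118 123 125 128 125 107  84  78  81  79  77  72  77  87 154
  240 237 220 243 263 252 186 117]
 [123 118 116 130 142 144 141 139 118  95  82  82  82  81  75  75  75 138
  218 211 209 274 324 319 252 169]
 [123 121 118 134 145 147 148 139 124 103  88  84  87  82  81  75  76  98
  135 139 177 275 333 345 315 246]
 [118 123 120 135 144 147 152 149 132 111  93  90  94  93  88  81  78  87
   94 114 143 204 273 324 339 322]
 [116 122 129 135 144 147 147 151 145 127 111 106 108 109 106  98 104 127
  140 159 162 145 180 252 307 336]
 [107 112 130 139 151 157 150 144 143 131 117 115 114 116 121 138 154 183
  194 199 184 149 141 173 219 280]
 [113 109 119 134 140 143 135 128 129 125 123 124 130 146 163 191 203 209
  211 209 203 185 181 172 164 196]]
[473.32512525  48.70563799  59.25647697] [ 0.98614949 -2.44744252  1.6068564 ]
[234.22932237 236.16134721]
[232.50115026 234.8716028 ]
clip [226.5165247  240.18929099]
clip [226.34428998 235.10824261]
```

View pics/k.png

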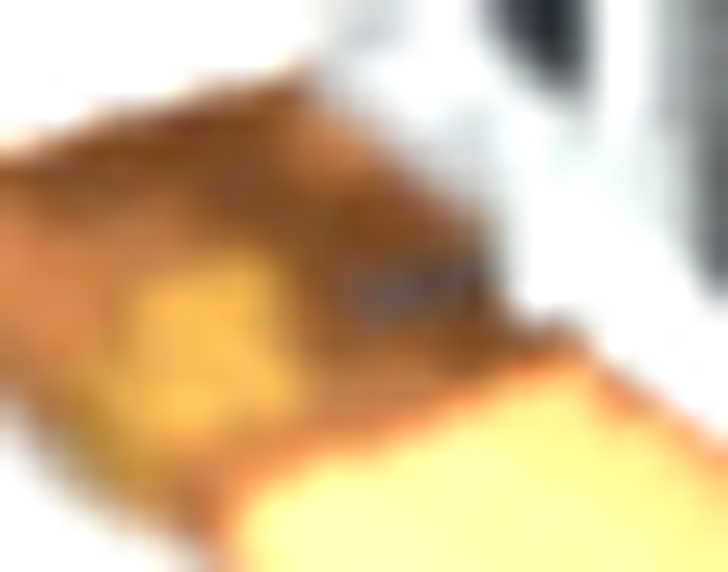

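Run:
```python
from h import *
S=eyes.get_image("side")
print("tip now",onz(S,233.3,236.6,25))
for u,v,z in((230.9,234.7,28),(226.2,235.5,28)): print("blade top",onz(S,u,v,z))
for u,v,z in((230.9,240.5,14),(225.5,242.0,14)): print("blade/clip bottom",onz(S,u,v,z))
T=eyes.get_image("top")
# unshadowed start-images : brass-ness sub-pixel (top0, side0), and pointer
for n,im,(x0,y0,x1,y1) in(("top",T,(280,263,294,278)),("side",S,(219,231,235,246))):
    c=cv2.imread(f"pics/{n}0.png")[y0:y1,x0:x1].astype(float)
    print(n);print((c[...,1]-.5*c[...,2]-.3*c[...,0]).round().astype(int)); print(c.sum(2).astype(int))
```

```text
tip now [419.12099551  73.82408698  25.        ]
blade top [416.23189738  82.73049703  28.        ]
blade top [402.49956592  84.93090714  28.        ]
blade/clip bottom [411.91359183  75.20330978  14.        ]
blade/clip bottom [394.62729173  74.63967417  14.        ]
top
[[ 9  9  9  7  8  9  9  9  8  8  9 10  8  8]
 [ 7  9  8  7  7  8  9  8  9  9  8  8  8  9]
 [ 8  8  8  8  8  7  7  9  8  9  9  8  7  8]
 [ 8  9  8  8  6  8  9 10  8  9  8 11  9  9]
 [ 8  9  8  8  8 10 16 14  9  8  7  8 10  9]
 [ 7  8  7  8 13 18 23 22 14  9 10  9  8  8]
 [ 9  8  8  8 14 20 22 23 19 11  9  9 10  8]
 [ 7  7  8  9 13 18 20 22 20 12  7  8  9  8]
 [ 6  8 10  9 12 18 19 23 21 14  8  8 12 14]
 [ 8  9  7  7  9 15 20 21 22 18 16 19 24 25]
 [ 8  8  7  6  8 14 18 21 21 22 26 28 29 30]
 [ 8  8  8 10 13 14 16 19 22 25 29 29 30 30]
 [12 15 19 22 24 22 24 25 27 29 30 31 30 30]
 [22 24 26 30 28 28 28 28 30 30 30 30 29 30]
 [29 30 29 30 30 30 30 30 30 30 31 30 30 30]]
[[238 234 234 239 243 244 248 250 246 253 258 249 249 260]
 [235 241 242 239 241 239 252 254 251 255 255 246 247 253]
 [245 253 245 234 233 246 249 255
[... 1811 characters left out ...]
 219 209 188 196 206 209 207]
 [242 241 246 240 240 231 208 194 187 185 177 175 198 212 208 209]
 [229 238 241 246 235 222 189 176 176 178 189 188 210 210 214 206]
 [219 227 235 241 238 216 190 185 207 219 228 216 202 204 215 214]
 [252 214 215 229 229 237 221 215 235 242 245 230 194 204 221 221]
 [335 259 216 201 216 244 240 236 227 211 208 203 190 208 228 232]
 [399 333 255 208 206 208 198 192 205 192 202 218 223 229 231 224]
 [421 386 332 264 220 195 167 184 217 234 237 238 237 238 236 231]
 [429 418 383 328 268 216 177 189 228 239 250 248 248 243 235 230]
 [428 428 416 381 338 275 213 196 208 227 241 252 253 250 242 242]
 [432 429 430 422 406 359 305 264 223 206 228 235 244 251 250 244]]
```

Run:
```python
from h import *
S=eyes.get_image("side")
for u,v,z in((228.5,234.8,28),(227.6,238.2,14),(226,240.8,12.5),(230.7,234.5,28),(225.3,236,28)):
    p=onz(S,u,v,z); print(p.round(1),"s",round(p[1]-.026*p[0],1))
p=onz(S,233.3,236.6,25); print("tip s",p[1]-.026*p[0])
```

```text
[410.1  85.7  28. ] s 75.0
[410.7  93.2  14. ] s 82.5
[400.6  83.4  12.5] s 73.0
[416.4  84.2  28. ] s 73.4
[398.9  83.3  28. ] s 73.0
tip s 62.92694109332561
```

Request:
carry_out --moves '[{"tx": 0.014, "ty": 0, "tz": 0, "twist": 0, "fingers": 0.85}, {"tx": 0.012, "ty": 0, "tz": 0, "twist": 0, "fingers": 0.85}, {"tx": 0, "ty": 0, "tz": 0, "twist": 0, "fingers": 0.85}]'

```text
clock: 6.92
eef_pos: [473.0, 57.4, 59.3]
tool_rot: [-3.141, -0.0, 1.604]
force: [0.2, -2.3, 1.3]
width: 72.8
gripper_force: 1.4
```

Run:
```python
from h import *
ims=[eyes.get_image("side") for _ in range(8)]
m=np.mean([i["color"].astype(float) for i in ims],0)
o=np.load("m1.npy")
def v(m): return cv2.resize(np.clip((m[228:246,221:243]-8)*4.5,0,255).astype(np.uint8),None,fx=18,fy=18,interpolation=2)
cv2.imwrite("pics/l.png",np.hstack([v(o),v(m)]))
s=ctrl.read_state();print(s["clock"],s["eef_pos"],s["force"],s["width"])
# blueness (grey pointer vs wood)
print((m[232:240,224:243,0]/m[232:240,224:243,2]*100).astype(int))
```

```text
7.325 [472.99710448  56.64871263  59.27531338] [ 0.65951474 -1.82149056  0.59139019] 72.4285908188945
[[ 43  43  41  37  39  42  40  37  37  39  43  55  75  97 102 103 102 102
  103]
 [ 46  42  41  40  38  38  40  43  43  42  43  50  64  95 101 103 102 103
  102]
 [ 40  42  45  41  39  37  37  40  50  58  66  70  75  91  99 101 101 102
  103]
 [ 42  42  41  39  38  37  38  45  65  75  73  64  60  67  87  95  99 102
  102]
 [ 40  37  38  39  37  38  39  43  52  55  50  43  39  45  61  73  88  99
  101]
 [ 38  38  38  38  38  39  40  41  43  41  39  39  38  41  39  44  61  85
   97]
 [ 38  40  39  39  39  41  40  43  44  42  41  37  41  41  41  41  40  50
   75]
 [ 38  39  38  39  39  40  40  40  44  43  41  39  39  41  42  41  41  41
   44]]
```

View pics/l.png

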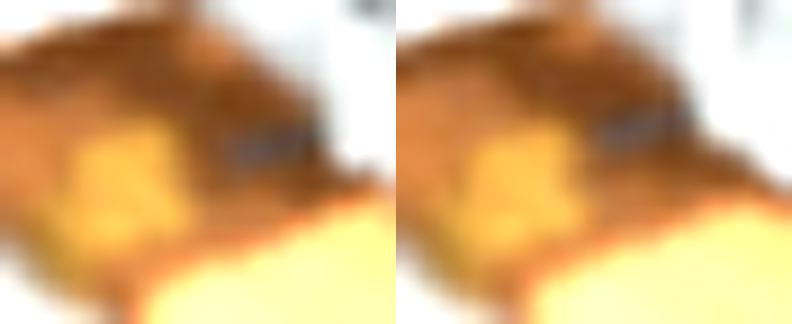

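Pointer tip is now at about pixel (231.5,235.1). The blade's inner edge is near (230.6,235), so it's close to the mark. Sub-pixel profiles should settle the remainder.

Run:
```python
from h import *
ims=[eyes.get_image("side") for _ in range(10)];S=ims[0]
m=np.mean([i["color"].astype(float) for i in ims],0); np.save("m2.npy",m)
s=ctrl.read_state();print(s["clock"],s["eef_pos"])
br=(m[...,1]/m[...,2]*100)
print("G/R side rows231-244 cols222-236");print(br[231:245,222:236].astype(int))
d=cv2.imread("pics/d0.png").astype(float);s0=cv2.imread("pics/side0.png").astype(float)
a=(d+s0)/2
print("start blueness rows 238-248, cols 238-256");print((s0[238:249,238:258,0]/s0[238:249,238:258,2]*100).astype(int))
o=np.load("m1.npy");print("m1");print((o[233:240,228:243,0]/o[233:240,228:243,2]*100).astype(int))
t=cv2.imread("pics/top0.png").astype(float)
print("top blueness rows 250-264 cols 296-310");print((t[250:264,294:312,0]/t[250:264,294:312,2]*100).astype(int));print(t[250:264,294:312].sum(2).astype(int))
```

```text
7.825 [473.04731597  56.64432083  59.27428563]
G/R side rows231-244 cols222-236
[[69 67 68 65 64 65 68 65 66 65 66 66 75 86]
 [67 67 68 66 66 64 63 64 66 65 66 66 67 71]
 [67 67 68 65 67 65 66 66 66 64 67 67 70 68]
 [66 66 67 67 68 68 68 70 69 68 70 76 76 76]
 [67 65 67 70 72 72 73 74 72 70 76 83 84 76]
 [66 66 69 72 74 75 75 75 73 71 71 73 70 68]
 [66 67 70 74 75 76 75 75 74 70 68 69 67 67]
 [69 68 71 75 76 76 76 76 75 71 69 69 65 67]
 [69 72 74 75 75 76 76 76 74 72 70 67 67 67]
 [72 75 76 76 75 75 75 74 74 71 68 66 67 67]
 [77 75 76 75 74 74 72 71 68 67 67 67 67 68]
 [87 79 76 74 71 70 68 67 66 66 67 67 67 68]
 [93 86 78 73 69 68 67 66 67 67 67 67 67 67]
 [97 93 86 79 72 67 67 67 67 67 68 67 67 67]]
start blueness rows 238-248, cols 238-256
[[ 42  43  40  43  42  45  55  72  89  98 101 102 102 103 102 102 101 100
  101 102]
 [ 40  43  39  44  42  45  43  53  68  86  95 101 101 103 104 104 102 102
  101 104]
 [ 42  42  42  41  41  43  44  43  47  65  85  98 103 101 102 102 102 102
  103 104]
 [ 45  42  41  40  42  42  44  46  50  56  79  95 102 104 101 102 100 101
  101 106]
 [ 46  
[... 2474 characters left out ...]
233 241 243 239 243 245]
 [219 222 215 214 218 215 214 174 179 212 232 235 236 243 244 242 249 256]
 [213 213 210 216 211 210 201 176 169 210 245 243 243 249 256 254 254 263]
 [213 211 208 208 220 213 219 199 177 205 235 248 250 258 258 256 260 259]
 [220 226 226 214 228 237 243 228 191 205 246 253 254 257 258 256 259 257]
 [228 248 243 239 234 247 259 254 225 221 240 252 251 244 252 250 251 253]
 [247 251 248 250 233 237 250 256 247 246 242 246 245 256 250 248 253 256]
 [252 256 261 249 228 243 250 251 250 251 249 254 258 255 262 253 263 266]
 [253 249 258 256 245 241 252 252 249 256 255 255 256 262 268 267 273 275]
 [248 246 251 246 249 252 254 255 260 262 262 268 276 273 277 274 280 277]]
```

Run:
```python
from h import *
S=eyes.get_image("side");T=eyes.get_image("top")
def s(im,u,v,z):
    p=onz(im,u,v,z); return p.round(1),[round(p@[np.cos(a),np.sin(a),0],1) for a in(1.59,1.597,1.604)]
print("side start",s(S,242.8,243.1,25));print("side m1",s(S,232.7,235.9,25));print("side now",s(S,231.5,235.05,25))
print("blade far top",s(S,228,234.65,28),s(S,226,234.8,28),s(S,229,234.4,28))
print("top ptr",s(T,303.5,259,25),s(T,302.4,256,25)); print("top clip",s(T,286.5,270,16),s(T,286.1,268,16),s(T,286.7,271,16))
```

```text
side start (array([422.3,  24.4,  25. ]), [np.float64(16.3), np.float64(13.4), np.float64(10.4)])
side m1 (array([419.8,  78.7,  25. ]), [np.float64(70.6), np.float64(67.7), np.float64(64.7)])
side now (array([419.5,  85.4,  25. ]), [np.float64(77.3), np.float64(74.4), np.float64(71.4)])
blade far top (array([409.4,  87.3,  28. ]), [np.float64(79.4), np.float64(76.5), np.float64(73.6)]) (array([404.1,  89.3,  28. ]), [np.float64(81.5), np.float64(78.7), np.float64(75.8)]) (array([412.5,  87.3,  28. ]), [np.float64(79.3), np.float64(76.4), np.float64(73.5)])
top ptr (array([422.2,  24.3,  25. ]), [np.float64(16.2), np.float64(13.2), np.float64(10.3)]) (array([432.6,  24.8,  25. ]), [np.float64(16.5), np.float64(13.5), np.float64(10.4)])
top clip (array([404.7,  86. ,  16. ]), [np.float64(78.2), np.float64(75.4), np.float64(72.5)]) (array([411.2,  85.4,  16. ]), [np.float64(77.5), np.float64(74.6), np.float64(71.7)]) (array([401.4,  86.3,  16. ]), [np.float64(78.6), np.float64(75.8), np.float64(72.9)])
```

The views agree on about +1 mm left to go. I'll nudge forward and centre laterally.

Request:
carry_out --moves '[{"tx": 0.004, "ty": 0.012, "tz": 0, "twist": 0, "fingers": 0.85}, {"tx": 0, "ty": 0, "tz": 0, "twist": 0, "fingers": 0.85}, {"tx": 0, "ty": 0, "tz": 0, "twist": 0, "fingers": 0.75}, {"tx": 0, "ty": 0, "tz": 0, "twist": 0, "fingers": 0.75}]'

```text
clock: 8.43
eef_pos: [476.5, 58.1, 59.3]
tool_rot: [-3.141, -0.0, 1.603]
force: [-1.7, -3.5, 0.4]
width: 64.3
gripper_force: 1.4
```

Run:
```python
from h import *
ims=[eyes.get_image("side") for _ in range(10)];S=ims[0]
m=np.mean([i["color"].astype(float) for i in ims],0); np.save("m3.npy",m)
s=ctrl.read_state();print(s["clock"],s["eef_pos"],s["force"],s["width"])
for f in("m2.npy","m3.npy"):
    o=np.load(f); print((o[232:238,228:240,0]/o[232:238,228:240,2]*100).astype(int))
```

```text
8.925 [476.57371085  58.02168094  59.28125934] [-1.92812057 -3.46237386  0.97018666] 64.41533500064207
[[ 39  37  39  39  38  38  42  51  75  96 102 102]
 [ 40  38  38  37  42  39  45  47  66  94 101 102]
 [ 39  38  37  43  51  61  66  63  74  90  98 101]
 [ 39  37  38  44  62  74  74  62  57  68  85  95]
 [ 39  38  39  43  50  55  50  45  42  47  60  74]
 [ 40  39  42  41  43  44  40  41  39  38  38  42]]
[[ 40  37  37  39  38  42  42  52  76  98 102 102]
 [ 41  37  39  41  41  42  47  52  69  98 102 102]
 [ 40  39  42  45  54  62  68  71  75  92  99 100]
 [ 38  39  41  52  64  70  61  58  48  70  86  90]
 [ 38  39  40  41  50  49  47  39  39  42  55  66]
 [ 39  38  41  42  42  41  40  40  37  40  41  41]]
```

Request:
carry_out --moves '[{"tx": 0, "ty": 0, "tz": 0, "twist": 0, "fingers": 0.6}, {"tx": 0, "ty": 0, "tz": 0, "twist": 0, "fingers": 0.55}, {"tx": 0, "ty": 0, "tz": 0, "twist": 0, "fingers": 0.5}, {"tx": 0, "ty": 0, "tz": 0, "twist": 0, "fingers": 0.45}, {"tx": 0, "ty": 0, "tz": 0, "twist": 0, "fingers": 0.45}]'

```text
clock: 9.55
eef_pos: [474.2, 57.9, 59.1]
tool_rot: [-3.137, -0.0, 1.603]
force: [-5.7, -3.2, 3.8]
width: 38.6
gripper_force: 3.5
```

The force is only the lever's friction and the TCP has held along x. I'll close fully.

Request:
carry_out --moves '[{"tx": 0, "ty": 0, "tz": 0, "twist": 0, "fingers": 0.4}, {"tx": 0, "ty": 0, "tz": 0, "twist": 0, "fingers": 0.36}, {"tx": 0, "ty": 0, "tz": 0, "twist": 0, "fingers": 0.3}, {"tx": 0, "ty": 0, "tz": 0, "twist": 0, "fingers": 0.2}, {"tx": 0, "ty": 0, "tz": 0, "twist": 0, "fingers": 0}, {"tx": 0, "ty": 0, "tz": 0, "twist": 0, "fingers": 0}, {"tx": 0, "ty": 0, "tz": 0, "twist": 0, "fingers": 0}, {"tx": 0, "ty": 0, "tz": 0, "twist": 0, "fingers": 0}]'

```text
clock: 10.55
eef_pos: [478.5, 57.9, 60.1]
tool_rot: [3.138, -0.0, 1.603]
force: [1.1, -2.9, 10.0]
width: 28.1
gripper_force: 59.6
```

Run:
```python
from h import *
ims=[eyes.get_image("side") for _ in range(10)];S=ims[0]
m=np.mean([i["color"].astype(float) for i in ims],0); np.save("m4.npy",m)
s=ctrl.read_state();print(s["clock"],s["eef_pos"],s["force"],s["width"],s["gripper_force"])
for f in("m3.npy","m4.npy"):
    o=np.load(f); print((o[232:238,228:240,0]/o[232:238,228:240,2]*100).astype(int))
b=cv2.resize(m[205:262,210:290].astype(np.uint8),None,fx=8,fy=8,interpolation=2); 
z=cv2.resize(np.clip((m[228:246,221:243]-8)*4.5,0,255).astype(np.uint8),None,fx=7,fy=7,interpolation=2)
c=np.zeros((456,800,3),np.uint8);c[:,:640]=b;c[:126,640:794]=z;cv2.imwrite("pics/n.png",c)
```

```text
11.05 [478.45441346  57.98221085  60.09216065] [ 1.80338597 -2.32636346  9.14945194] 27.889607821286653 59.574948996305466
[[ 40  37  37  39  38  42  42  52  76  98 102 102]
 [ 41  37  39  41  41  42  47  52  69  98 102 102]
 [ 40  39  42  45  54  62  68  71  75  92  99 100]
 [ 38  39  41  52  64  70  61  58  48  70  86  90]
 [ 38  39  40  41  50  49  47  39  39  42  55  66]
 [ 39  38  41  42  42  41  40  40  37  40  41  41]]
[[ 39  39  41  38  36  37  41  52  76  97 102 102]
 [ 38  41  41  35  41  48  46  51  68  98 102 102]
 [ 40  40  38  43  51  64  65  72  74  92  98 100]
 [ 38  38  39  46  62  70  69  63  56  67  84  91]
 [ 37  38  39  42  48  49  46  43  44  45  57  65]
 [ 38  40  40  43  42  41  39  41  42  37  40  42]]
```

View pics/n.png

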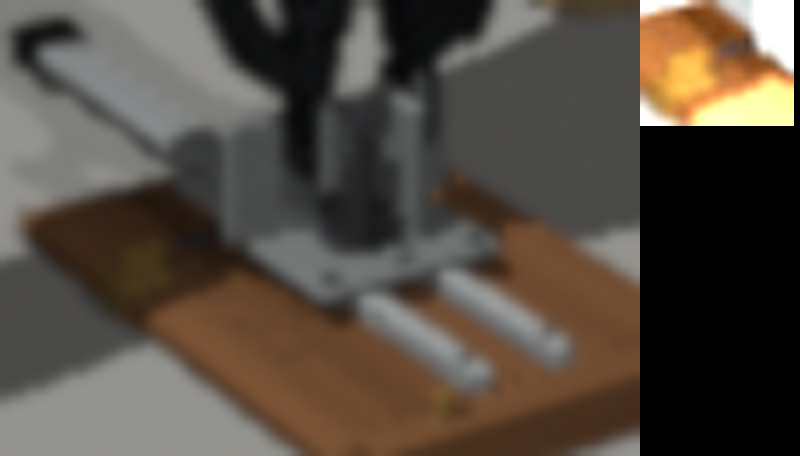

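The tab is against its stop: opening 28 mm (30 mm nominal when closed), grip 60 N. The pointer is unmoved beside the blade.

```bash
python3 -c "
from cell import job;print(job.finish_job())"
```

```text
the job is handed in; nothing more can be done
None
```

I handed the job in at about 11 s of the 32 s limit: the prop leg is out at the mark clip (pointer within about 1 mm by camera), and the cam lever, closed only once the leg was there, is still pinched to the thumb rest at about 60 N; no verdict came back.

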